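# Unclip the slim vacuum nozzle from its stand

## Task

Unclip the slim nozzle of the crumb vacuum from the accessory stand: squeeze in the release button on its front and keep it pressed while you pull the nozzle straight up out of its socket. Then lower it foot first into the low round white drying cup and leave it there; it may lean against the rim. Leave the wide brush nozzle clipped in the stand.

Things in the scene. Friction and masses are not known exactly. Their poses are not given: they have to be found in the camera images.
- slim_nozzle: The nozzle to take: grey block 36 (x) x 40 (y) x 90 mm with a narrow slot tip 14 x 30 mm on top, 114 mm tall in all, about 0.1 kg. Origin: centre of its flat underside, 8 mm above the worktop; z up, -x faces the robot (button side). Its foot stands 27 mm deep in either socket, 1 mm play. A tooth 12-18 mm up the -x face, standing out 6 mm, hooks under the socket's lip until the button is in 6 mm.
- slim_nozzle_button (a joint): Slim nozzle's release button: 0 m out, 0.0075 m fully in; sprung, 1.6 N to start, 4.6 N fully in. Black, ribbed, on the nozzle's -x face: 27 mm wide (y), 30 mm tall, centred 72 mm above the underside, standing out 8 mm. Pinched against the back face at that height (44 mm wide, 36.5 mm when pressed), it releases the tooth and the nozzle can be lifted by the same grip.
- stand: White stand fixed on the worktop: slab 88 (x) x 176 (y) x 8 mm. Origin: centre of its underside; z up. Two equal sockets at x = 0, y = +45 and -45 mm, rims 35 mm above the worktop. The nozzles stand square to it; their buttons look to its -x, towards the robot.
- brush_nozzle: Bystander in the other socket: the same block with the same button, but with a wide brush head 34 mm (x) by 70 mm (y) on top; 114 mm tall. Origin: centre of its underside. It stays where it is.
- cup_floor (a point): Middle of the inner floor of the round white drying cup, which is fixed on the worktop: 74 mm wide inside, 82 mm outside; floor 5 mm and rim 49 mm above the worktop. The nozzle's foot (54 mm across its corners) goes in at any yaw with about 10 mm to spare all round. When let go, the nozzle may lean on the rim. No handle.
There are look-alikes about, which are no part of the job. What is shaped like the slim_nozzle but blue is not meant.

How it is judged:
By the outcome, as a careful person would: the job done as asked, in the order asked, and still so for the second after the job is handed in, with the robot touching nothing.
It also fails if it takes over 40 s, if anything falls off the work surface, if the arm or the gripper's body presses on something with over 40 N, if the wrist force passes 120 N, or if a joint passes its speed limit or range.

## Robot

A 6-joint arm with a two-finger parallel gripper is mounted at the origin on a cart in front of the work surface, level with it; the furniture and walls round the work are solid. World frame = base frame: x ahead of the robot, y to its left, z up, the work surface at z = 0. Lengths are in m, angles in rad, forces in N, time in s.
With the tool pointing down it reaches from about 0.325 to 0.9 m from the base axis. Payload 6.1 kg.
Tool frame: the origin (TCP) lies on the centre line of the jaws, within the pads' length; the fingertips stand r.tcp_to_tips ahead of it and the grasp point (between the pads) lies 3 mm ahead of it (r.tcp_to_tips is the distance from the TCP to the fingertips, in m); z points along the fingers, y is the line along which they close (so a half turn about z gives the same grasp; the last joint's range is limited). The gripper opens to 87 mm and grips with 3 to 60 N. Pads are 19 mm wide; open, the fingers measure 117 mm over their backs; the gripper's body (75 mm by 190 mm) begins 51 mm behind the grasp point.
Start: joints at [1.188, 0.22, 1.526, -0, 1.395, -0.126], TCP at [0.159, 0.604, 0.245] pointing down, gripper open.
Joint ranges: [-2.98, 2.98], [-0.91, 2.08], [0.09, 2.57], [-1.24, 4.39], [0.2, 2.65], [-2.68, 2.68]. Speed limits (rad/s): [2.57, 2.57, 3.01, 3.14, 3.14, 3.14].

## Interface

Orientations are given as a unit quaternion [x, y, z, w].
In Python, from station import r gives the robot as it stands.
- The arm moves only by the tool apply_moves, never from a script. Its argument "targets" is a list of rows, each an object with "slide": the shift along the tool's x, y, z in m, a list of three; "dr": the turn, a rotation vector about the tool's x, y, z in degrees, a list of three; "jaw": the gripper command: -1 is shut, 1 is fully open, values between are in proportion. A call has 1 to 20 rows; each row shifts and turns the commanded pose from where the row before left it, along the tool's axes as they then stand; what a row does not reach is not made up. A row lasts 1/8 s, in which the tool goes at most 62.5 mm and 10.7 degrees, less where a joint would pass 70% of its speed; a pose out of reach is approached as far as the arm can. A call is refused whole if a number of a shift passes 0.0625 or a number of a turn 10.7, either way. A call with a gripper value outside its range is refused whole. The fingers move at their own pace and stop on an object; "squeeze" is the grip in N (left out, the last holds). Time passes only in rows, so rows that do not move let the fingers close. It gives the time, the measured TCP pose, the force, the opening and the grip force at its end, in the units of the state.
- r.observe(): the state, without advancing time (a new reading comes with each control period).
- r.camera(name): name is "scene" or "top" or "wrist"; returns (picture, depth): 480x640x3 uint8, red, green, blue; 480x640 float32, m along the optical axis (not along the pixel's ray), 0 where there is no reading.
- r.camera_info(name): a dict with "fx", "fy", "cx", "cy" (pixels), "camera_from_world" (4x4, takes a point from world to camera coordinates); the wrist camera has in their place "hand_eye" (4x4, takes a point from camera to tool coordinates, whose origin is the TCP and whose axes are the flange's). Camera axes: x right, y up, looking along -z (the intrinsics and any distortion apply to the point x, -y, -z); pixel columns grow to the right and rows downward; lengths in m; the calibration is good to about 2 mm. A picture is of the moment at which its call begins: read the wrist's pose just before it. camera_info takes no time and is no camera call.
- r.job_done(): hands the job in; it is judged then, once.
Trained networks look in the newest picture that a camera, given by its name, has taken for a name from the list of things; names that differ only in an ending like _2 or _b are one class to them, and where a whole thing is asked for, a point or a joint stands for the part that bears it (a point fixed in the world has none). Each returns a list of dicts, best first, with "conf" (0 to 1); they miss things now and then, are a little off and sometimes report something else, mostly with a low value. They report only what shows in the picture. A call takes as long as a camera call. They do not tell look-alikes from the thing itself.
- r.look_for(thing, camera): "xyz" ([x, y, z] in m, in world coordinates, good to about 4 mm: the middle of the surface that is visible of it).
- r.regions_of(thing, camera): "region" (480x640 bool, what is visible of it).
- r.tip_of(thing, camera): "xyz" ([x, y, z] in m, in world coordinates, good to about 4 mm: a listed point, or the origin of a listed thing).
The state is a dict: "clock": time; "joint_positions": joint angles; "joint_vel": joint speeds; "joint_efforts": joint torques, N m; "tool_pos": TCP position; "orientation": TCP orientation; "force": force on the tool from outside, world axes, zero at the start; "ft_torque": the same for the moment, N m; "gripper_width": finger opening in m; "grip_force": force on a finger pad.
Only numpy, scipy, OpenCV 4.12 (cv2) and the standard library are available. Lean on these libraries where they do the work, as an engineer would, in place of code of your own. Each camera call takes 0.05 s, during which the arm holds its last target. There are 200 camera calls.

## Working session

There is one attempt and no reset: what is moved stays moved. The work goes in short steps, Python scripts to look and compute and a tool call to move; the robot and the scene stay as the last step left them, time stands still between calls to the robot, and variables do not carry over. Pictures are saved under pics/ and viewed, at most 10 in all, crops included, and the job is handed in when it is done.

Besides the shell and the picture viewer there is one more tool, called after "Call:" as name(argument=value, ...), one argument or row to a line, values as JSON. apply_moves: Moves the arm, as the interface text tells. Its arguments: {"type":"object","properties":{"targets":{"type":"array"},"squeeze":{"type":"number"}},"required":["targets"]}

```bash
mkdir -p pics; ls; python3 - <<'E'
from station import r
import cv2,numpy as np
np.set_printoptions(precision=4,suppress=True)
ims=[]
for c in ["scene","top"]:
    p,d=r.camera(c); cv2.imwrite(f"pics/{c}0.png",p[:,:,::-1]); 
    for t in ["slim_nozzle","stand","brush_nozzle","cup_floor"]:
        try: print(c,t,[(np.round(o["xyz"],4).tolist(),round(o["conf"],2)) for o in r.tip_of(t,c)])
        except Exception as e: print(c,t,e)
o=r.observe(); print(o, r.tcp_to_tips)
print(r.camera_info("wrist"))
E
```

```text
pics
scene slim_nozzle [([0.5559, -0.1971, 0.0057], 0.57), ([0.4579, -0.2991, -0.0005], 0.56)]
scene stand [([0.5606, -0.1523, -0.0018], 0.66)]
scene brush_nozzle [([0.5693, -0.1144, 0.0068], 0.87)]
scene cup_floor [([0.4924, -0.42, 0.0041], 0.63)]
top slim_nozzle [([0.5477, -0.1996, 0.005], 0.56), ([0.4578, -0.2989, -0.0016], 0.55)]
top stand [([0.5662, -0.1545, 0.0003], 0.57)]
top brush_nozzle [([0.5733, -0.1103, 0.0068], 0.68)]
top cup_floor [([0.4982, -0.4208, 0.0041], 0.95)]
{'clock': 0.5, 'joint_positions': array([ 1.1879,  0.2204,  1.5265, -0.    ,  1.3947, -0.1262]), 'joint_vel': array([ 0.0016, -0.0012, -0.0007,  0.0005,  0.0012, -0.0004]), 'joint_efforts': array([ -0.0005, -49.403 , -38.7304,   0.0698,   0.0481,  -0.    ]), 'tool_pos': array([0.1587, 0.6045, 0.2445]), 'orientation': array([ 0.128 ,  0.9918, -0.    , -0.    ]), 'force': array([0.0819, 1.0468, 0.0501]), 'ft_torque': array([-0.052 , -0.0172, -0.0041]), 'grip_force': 0.0, 'gripper_width': 0.08683999375768862} 0.022
{'fx': 373.27836670768716, 'fy': 373.27836670768716, 'cx': 313.1096148474839, 'cy': 244.57455421585277, 'hand_eye': array([[-0.0001,  0.9609,  0.2769,  0.0768],
       [ 1.    ,  0.0001,  0.0002,  0.0002],
       [ 0.0002,  0.2769, -0.9609, -0.1401],
       [ 0.    ,  0.    ,  0.    ,  1.    ]])}
```

View pics/scene0.png

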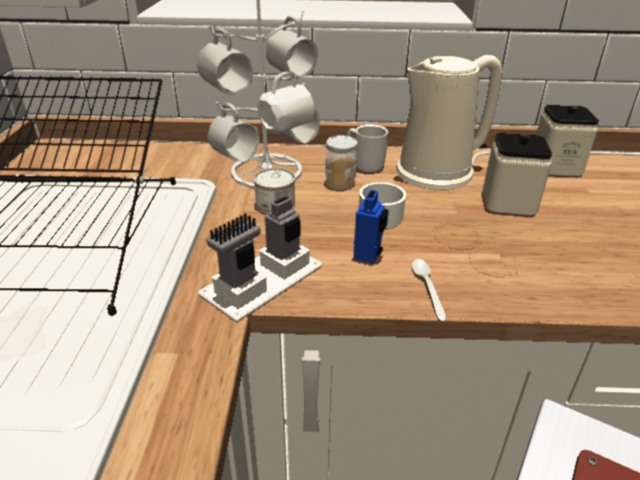

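View pics/top0.png

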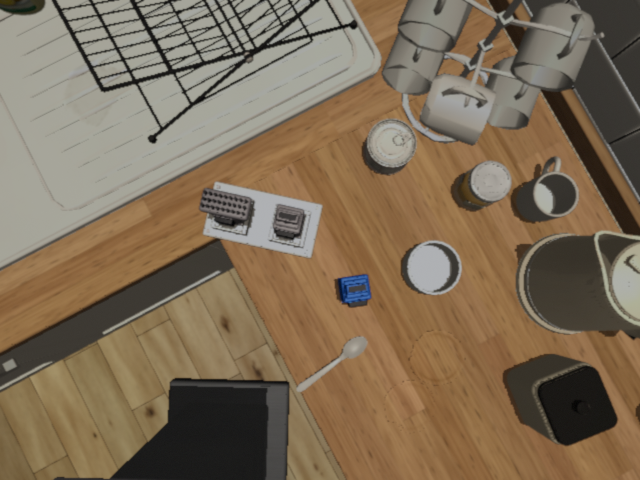

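Candidates for the slim nozzle are the grey one in the stand's right socket (scene (283,235), top (290,220)), the blue look-alike (scene (370,230), top (355,290)), and the brush nozzle (scene (237,260)). I choose the grey one. For the cup, the low white open one is at scene (382,205), top (433,268). The lidded pot (275,190) and the mugs are not it. Next I'll check a close crop and fit the poses.

```bash
cat > h.py <<'E'
from station import r
import cv2,numpy as np
np.set_printoptions(precision=4,suppress=True)
from scipy.spatial.transform import Rotation as R
def cloud(c,d):
    i=r.camera_info(c); v,u=np.mgrid[:480,:640]
    P=np.stack([(u-i["cx"])/i["fx"]*d,-(v-i["cy"])/i["fy"]*d,-d],-1)
    if "hand_eye" in i:
        o=r.observe(); T=np.eye(4);T[:3,:3]=R.from_quat(o["orientation"]).as_matrix();T[:3,3]=o["tool_pos"]; T=T@i["hand_eye"]
    else: T=np.linalg.inv(i["camera_from_world"])
    W=P@T[:3,:3].T+T[:3,3]; W[d<=0]=np.nan
    return W
def plan(x,y,z,yaw):  # tool y axis at angle yaw (deg), pointing down
    o=r.observe(); M=R.from_quat(o["orientation"]).as_matrix()
    e=np.array([x,y,z])-o["tool_pos"]; Ya=np.array([np.cos(np.radians(yaw)),np.sin(np.radians(yaw)),0]); Z=np.array([0,0,-1.])
    G=np.stack([np.cross(Ya,Z),Ya,Z],1)
    print("pos",o["tool_pos"],"slide(tool)",M.T@e,"rot(deg)",np.degrees(R.from_matrix(M.T@G).as_rotvec()),"clock",o["clock"])
E
python3 - <<'E'
from h import *
for c in ["scene","top"]:
    p,d=r.camera(c); W=cloud(c,d)
    if c=="scene": cv2.imwrite("pics/crop.png",cv2.resize(p[180:320,190:430,::-1],None,fx=3,fy=3,interpolation=cv2.INTER_CUBIC))
    for t in ["slim_nozzle","brush_nozzle","stand","cup_floor"]:
        for q in r.regions_of(t,c):
            X=W[q["region"]]; X=X[~np.isnan(X[:,0])]
            if t=="stand": X=X[(X[:,2]<.014)&(X[:,2]>.003)]
            elif t=="cup_floor": pass
            else: X=X[X[:,2]>.108]
            if len(X)<5: print(c,t,len(X));continue
            b=cv2.minAreaRect((X[:,:2]*1000).astype(np.float32)); print(c,t,round(q["conf"],2),len(X),np.round(b[0],1),np.round(b[1],1),round(b[2],1),"z",np.percentile(X[:,2],[5,95]))
    # rim of cup
    m=(np.hypot(W[...,0]-.495,W[...,1]+.42)<.055)&(W[...,2]>.043)&(W[...,2]<.056)
    X=W[m]; e=cv2.minEnclosingCircle((X[:,:2]*1000).astype(np.float32)); print(c,"rim",len(X),e)
E
```

```text
scene slim_nozzle 0.82 132 [ 459.3 -295.8] [14.2 31.2] 7.9 z [0.1088 0.1152]
scene slim_nozzle 0.67 264 [ 555.  -196.6] [33.7 15.4] 81.0 z [0.1088 0.1232]
scene slim_nozzle 0.57 899 [ 571.1 -108.5] [69.4 33.6] 78.5 z [0.1088 0.1228]
scene brush_nozzle 0.95 867 [ 570.8 -107.4] [68.3 32.8] 80.7 z [0.1088 0.1226]
scene stand 0.95 2042 [ 562.8 -152.7] [175.6  89.1] 79.3 z [0.0051 0.0121]
scene cup_floor 0.91 1056 [ 496. -425.] [ 85.9 236.7] 26.6 z [0.0075 0.0491]
scene rim 310 ((494.3915100097656, -416.63311767578125), 42.835060119628906)
top slim_nozzle 0.95 220 [ 460.1 -298.2] [13.9 30.4] 10.4 z [0.111  0.1154]
top slim_nozzle 0.63 241 [ 555.6 -199.2] [29.9 14.1] 79.4 z [0.1129 0.1234]
top brush_nozzle 0.59 933 [ 572.2 -111.2] [67.8 32.8] 80.2 z [0.1083 0.1221]
top stand 0.66 3126 [ 564.  -154.9] [175.4  88.1] 79.4 z [0.0047 0.0097]
top cup_floor 0.89 2583 [ 495.4 -423.8] [85.8 92.4] 23.1 z [0.0017 0.0488]
top rim 491 ((494.8152160644531, -418.1507873535156), 41.125186920166016)
```

View pics/crop.png

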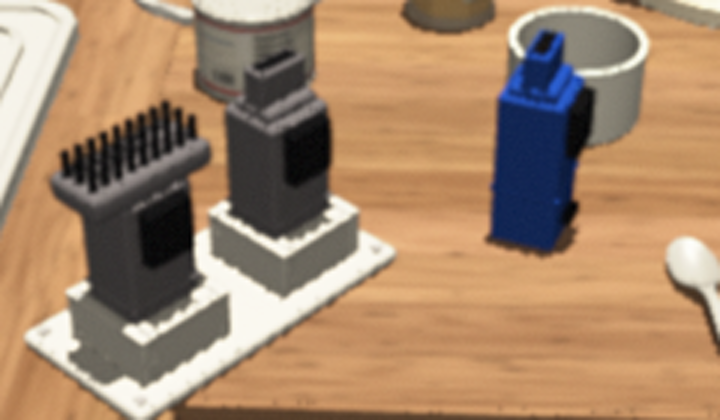

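The crop shows the grey slim nozzle clipped in the right socket at (278,140), button facing the robot. The blue one at (545,150) stands free, and the empty white cup is at (580,70). Now I'll plan a straight traverse to hover above the nozzle.

```bash
python3 - <<'E'
from h import *
plan(.555,-.198,.245,-10.7)
for c in["top","scene"]:
  p,d=r.camera(c);W=cloud(c,d)
  for x0,x1,y0,y1 in[(.3,.72,-.3,0),(.3,.72,0,.3),(.72,.85,-.1,.3),(.4,.6,-.52,-.3)]:
    m=(W[...,0]>x0)&(W[...,0]<x1)&(W[...,1]>y0)&(W[...,1]<y1); print(c,x0,y0,m.sum(),np.nanmax(W[m][:,2]) if m.any() else 0)
N=18;w=np.array([.555,-.198])-np.array([.1587,.6045]);w=w/N
for k in range(N):
    a=np.radians(75.3-86*k/N) # tool y angle before row k
    y=np.array([np.cos(a),np.sin(a)]);x=np.array([-y[1],y[0]]); print(k,np.round([x@w,y@w],3),end=" ")
E
```

```text
pos [0.1587 0.6045 0.2446] slide(tool) [-0.5871 -0.6755 -0.0005] rot(deg) [-0.0004 -0.0043 85.9862] clock 1.0
top 0.3 -0.3 38819 0.2023255225490529
top 0.3 0 41511 0.22065143648975372
top 0.72 -0.1 19585 0.22045956863956573
top 0.4 -0.52 17527 0.11713061962275095
scene 0.3 -0.3 58765 0.2012994865809815
scene 0.3 0 35306 0.2208943218662024
scene 0.72 -0.1 9933 0.22068394508605943
scene 0.4 -0.52 6337 0.11526831498668633
0 [-0.033 -0.038] 1 [-0.036 -0.035] 2 [-0.038 -0.032] 3 [-0.041 -0.028] 4 [-0.043 -0.025] 5 [-0.045 -0.021] 6 [-0.047 -0.017] 7 [-0.048 -0.013] 8 [-0.049 -0.009] 9 [-0.049 -0.005] 10 [-0.05  -0.001] 11 [-0.05   0.003] 12 [-0.049  0.007] 13 [-0.048  0.011] 14 [-0.047  0.015] 15 [-0.046  0.019] 16 [-0.044  0.023] 17 [-0.042  0.026]
```

Call:
apply_moves(
  targets=[
    {"slide":[-0.033,-0.038,-0.02],"dr":[0,0,4.78],"jaw":1},
    {"slide":[-0.036,-0.035,-0.02],"dr":[0,0,4.78],"jaw":1},
    {"slide":[-0.038,-0.032,-0.02],"dr":[0,0,4.78],"jaw":1},
    {"slide":[-0.041,-0.028,0],"dr":[0,0,4.78],"jaw":1},
    {"slide":[-0.043,-0.025,0],"dr":[0,0,4.78],"jaw":1},
    {"slide":[-0.045,-0.021,0],"dr":[0,0,4.78],"jaw":1},
    {"slide":[-0.047,-0.017,0],"dr":[0,0,4.78],"jaw":1},
    {"slide":[-0.048,-0.013,0],"dr":[0,0,4.78],"jaw":1},
    {"slide":[-0.049,-0.009,0],"dr":[0,0,4.78],"jaw":1},
    {"slide":[-0.049,-0.005,0],"dr":[0,0,4.78],"jaw":1},
    {"slide":[-0.05,-0.001,0],"dr":[0,0,4.78],"jaw":1},
    {"slide":[-0.05,0.003,0],"dr":[0,0,4.78],"jaw":1},
    {"slide":[-0.049,0.007,0],"dr":[0,0,4.78],"jaw":1},
    {"slide":[-0.048,0.011,0],"dr":[0,0,4.78],"jaw":1},
    {"slide":[-0.047,0.015,0],"dr":[0,0,4.78],"jaw":1},
    {"slide":[-0.046,0.019,0],"dr":[0,0,4.78],"jaw":1},
    {"slide":[-0.044,0.023,0],"dr":[0,0,4.78],"jaw":1},
    {"slide":[-0.042,0.026,0],"dr":[0,0,4.78],"jaw":1},
    {"slide":[0,0,0],"dr":[0,0,0],"jaw":1},
  ],
)

```text
clock: 3.48
tool_pos: [0.555, -0.2011, 0.3035]
orientation: [0.772, 0.636, -0.0, -0.0]
force: [0.4, -0.5, 0.2]
gripper_width: 0.0871
grip_force: 0.0
```

```bash
python3 - <<'E'
from h import *
plan(.555,-.198,.083,-10.7)
p,d=r.camera("wrist");W=cloud("wrist",d);cv2.imwrite("pics/w1.png",p[:,:,::-1])
for t in ["slim_nozzle","stand","brush_nozzle"]:
    for q in r.regions_of(t,"wrist"):
        X=W[q["region"]]; X=X[~np.isnan(X[:,0])]
        X=X[(X[:,2]<.014)&(X[:,2]>.003)] if t=="stand" else X[X[:,2]>.108]
        if len(X)<5: continue
        b=cv2.minAreaRect((X[:,:2]*1000).astype(np.float32)); print(t,round(q["conf"],2),len(X),np.round(b[0],1),np.round(b[1],1),round(b[2],1),"z",np.percentile(X[:,2],[5,95]))
        if t=="slim_nozzle":
            Y=W[q["region"]];Y=Y[(Y[:,2]>.09)&(Y[:,2]<.102)];b=cv2.minAreaRect((Y[:,:2]*1000).astype(np.float32));print(" shoulder",len(Y),b)
E
```

```text
pos [ 0.555  -0.2011  0.3035] slide(tool) [ 0.0032 -0.0003  0.2205] rot(deg) [-0.0681  0.0161 -0.2819] clock 3.475
slim_nozzle 0.74 89 [ 458.6 -282.7] [ 7.4 14.5] 67.5 z [0.1089 0.1152]
 shoulder 363 ((457.8819885253906, -290.12371826171875), (34.30271911621094, 26.35395622253418), 11.308382034301758)
slim_nozzle 0.67 561 [ 554.1 -197.2] [30.3 13.5] 79.2 z [0.1161 0.1235]
 shoulder 844 ((550.17919921875, -196.221435546875), (40.05461883544922, 43.42948532104492), 79.48696899414062)
slim_nozzle 0.66 10 [ 553.2 -173.8] [3.9 1. ] 60.2 z [0.3677 0.3801]
 shoulder 0 ((0.0, 0.0), (0.0, 0.0), 0.0)
stand 0.97 5229 [ 562.2 -153. ] [175.7  88.1] 79.4 z [0.0064 0.0096]
brush_nozzle 0.7 3182 [ 570.4 -108.9] [68.7 33.1] 79.4 z [0.1087 0.1228]
brush_nozzle 0.48 562 [ 554.1 -197.2] [30.3 13.5] 79.2 z [0.1162 0.1235]
```

View pics/w1.png

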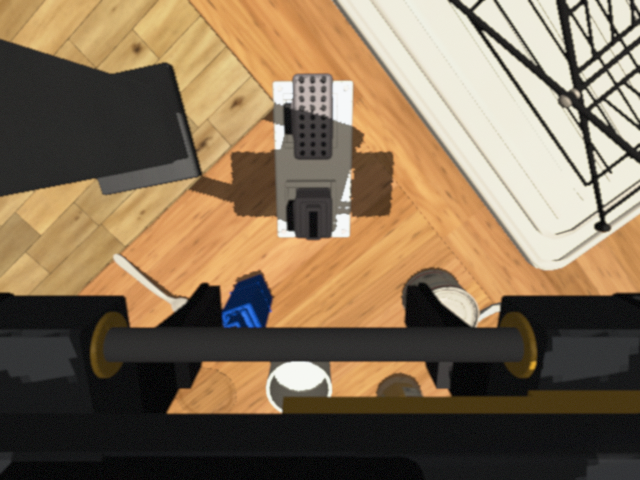

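The wrist view shows the grey nozzle at (313,213), button on the left at (292,215), brush at (313,115). All the fits agree, so I'll lower over it.

Call:
apply_moves(
  targets=[
    {"slide":[0.0034,-0.001,0.04],"dr":[0,0,-0.28],"jaw":1},
    {"slide":[0,0,0.05],"dr":[0,0,0],"jaw":1},
    {"slide":[0,0,0.05],"dr":[0,0,0],"jaw":1},
    {"slide":[0,0,0.04],"dr":[0,0,0],"jaw":1},
    {"slide":[0,0,0.025],"dr":[0,0,0],"jaw":1},
    {"slide":[0,0,0.015],"dr":[0,0,0],"jaw":1},
    {"slide":[0,0,0],"dr":[0,0,0],"jaw":1},
    {"slide":[0,0,0],"dr":[0,0,0],"jaw":1},
  ],
)

```text
clock: 4.68
tool_pos: [0.5553, -0.1949, 0.0861]
orientation: [0.769, 0.64, 0.0, 0.001]
force: [-0.6, -0.3, -0.1]
gripper_width: 0.0871
grip_force: 0.0
```

Call:
apply_moves(
  targets=[
    {"slide":[-0.0026,0,0.003],"dr":[0,0,0],"jaw":0.2},
    {"slide":[0,0,0],"dr":[0,0,0],"jaw":-0.05},
    {"slide":[0,0,0],"dr":[0,0,0],"jaw":-1},
    {"slide":[0,0,0],"dr":[0,0,0],"jaw":-1},
    {"slide":[0,0,0],"dr":[0,0,0],"jaw":-1},
    {"slide":[0,0,0],"dr":[0,0,0],"jaw":-1},
  ],
  squeeze=25,
)

```text
clock: 5.42
tool_pos: [0.5543, -0.1974, 0.0817]
orientation: [0.769, 0.64, 0.0, 0.0]
force: [-0.0, 0.1, -0.1]
gripper_width: 0.0359
grip_force: 25.0
```

Call:
apply_moves(
  targets=[
    {"slide":[0,0,-0.006],"dr":[0,0,0],"jaw":-1},
    {"slide":[0,0,-0.01],"dr":[0,0,0],"jaw":-1},
    {"slide":[0,0,-0.015],"dr":[0,0,0],"jaw":-1},
    {"slide":[0,0,-0.02],"dr":[0,0,0],"jaw":-1},
    {"slide":[0,0,-0.02],"dr":[0,0,0],"jaw":-1},
    {"slide":[0,0,0],"dr":[0,0,0],"jaw":-1},
  ],
)

```text
clock: 6.18
tool_pos: [0.5552, -0.198, 0.1556]
orientation: [0.769, 0.64, 0.001, 0.002]
force: [0.6, 0.1, -0.9]
gripper_width: 0.0358
grip_force: 25.0
```

```bash
python3 - <<'E'
from h import *
plan(.495,-.418,.245,-10.7)
plan(.495,-.418,.245,-40)
p,d=r.camera("scene");cv2.imwrite("pics/s2.png",cv2.resize(p[100:340,150:470,::-1],None,fx=2,fy=2))
o=r.observe();print(o["gripper_width"],o["force"],o["joint_positions"])
for q in r.tip_of("slim_nozzle","scene"):print(q["xyz"],q["conf"])
E
```

```text
pos [ 0.5552 -0.198   0.1556] slide(tool) [-0.2274 -0.0188 -0.0891] rot(deg) [0.2544 0.0822 0.2303] clock 6.175
pos [ 0.5552 -0.198   0.1556] slide(tool) [-0.2274 -0.0188 -0.0891] rot(deg) [ 0.2699  0.0153 29.5302] clock 6.175
0.03584780345166743 [-0.147   0.8147 -1.472 ] [-0.4763  0.2125  1.7118 -0.0001  1.215  -0.2934]
[0.4567, -0.2967, 0.0015] 0.95
[0.5564, -0.2, 0.0803] 0.65
```

View pics/s2.png

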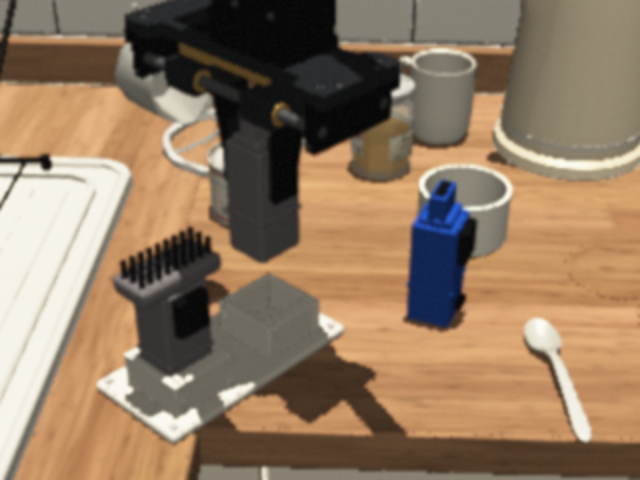

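The picture shows the nozzle clear of its socket at (265,190), the brush still clipped at (175,320), and the cup at (465,200) behind the blue nozzle. Next I'll carry it over the cup.

Call:
apply_moves(
  targets=[
    {"slide":[0,0,-0.03],"dr":[0.25,0.08,0.23],"jaw":-1},
    {"slide":[-0.02,-0.002,-0.02],"dr":[0,0,0],"jaw":-1},
    {"slide":[-0.04,-0.003,0],"dr":[0,0,0],"jaw":-1},
    {"slide":[-0.045,-0.004,0],"dr":[0,0,0],"jaw":-1},
    {"slide":[-0.045,-0.004,0],"dr":[0,0,0],"jaw":-1},
    {"slide":[-0.04,-0.003,0],"dr":[0,0,0],"jaw":-1},
    {"slide":[-0.025,-0.002,0],"dr":[0,0,0],"jaw":-1},
    {"slide":[-0.012,-0.001,0],"dr":[0,0,0],"jaw":-1},
    {"slide":[0,0,0],"dr":[0,0,0],"jaw":-1},
    {"slide":[0,0,0],"dr":[0,0,0],"jaw":-1},
  ],
)

```text
clock: 7.52
tool_pos: [0.4936, -0.4156, 0.2022]
orientation: [0.77, 0.639, -0.001, -0.002]
force: [1.1, -0.3, -0.5]
gripper_width: 0.0358
grip_force: 25.0
```

```bash
python3 - <<'E'
from h import *
plan(.495,-.418,.083,-10.7)
p,d=r.camera("scene");W=cloud("scene",d);cv2.imwrite("pics/s3.png",cv2.resize(p[60:300,250:570,::-1],None,fx=2,fy=2))
o=r.observe();print(o["gripper_width"],o["force"])
for q in r.tip_of("slim_nozzle","scene"):print(q["xyz"],q["conf"])
E
```

```text
pos [ 0.4936 -0.4156  0.2022] slide(tool) [-0.0023  0.0024  0.1192] rot(deg) [-0.2608 -0.1173  0.0656] clock 7.525
0.035836581106993455 [-0.1539  0.5312 -0.0607]
[0.4572, -0.2983, 0.0004] 0.87
[0.4929, -0.4184, 0.1263] 0.76
```

View pics/s3.png

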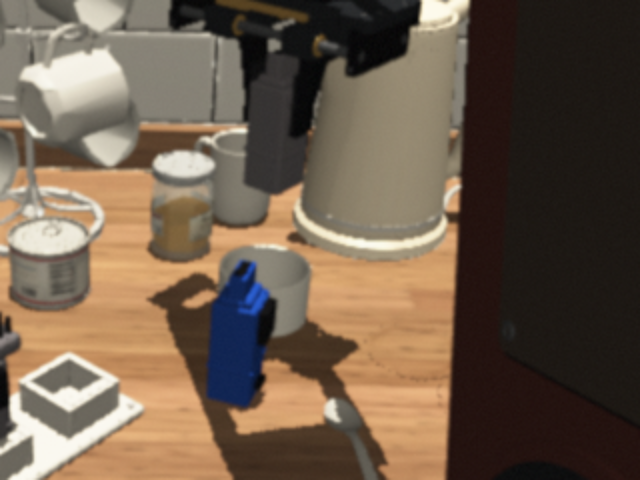

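The nozzle hangs upright at (275,130), directly above the cup at (265,280). I'll lower it.

Call:
apply_moves(
  targets=[
    {"slide":[-0.002,0.002,0.02],"dr":[-0.26,-0.12,0],"jaw":-1},
    {"slide":[0,0,0.025],"dr":[0,0,0],"jaw":-1},
    {"slide":[0,0,0.025],"dr":[0,0,0],"jaw":-1},
    {"slide":[0,0,0.02],"dr":[0,0,0],"jaw":-1},
    {"slide":[0,0,0.015],"dr":[0,0,0],"jaw":-1},
    {"slide":[0,0,0.01],"dr":[0,0,0],"jaw":-1},
    {"slide":[0,0,0],"dr":[0,0,0],"jaw":-1},
    {"slide":[0,0,0],"dr":[0,0,0],"jaw":-1},
  ],
)

```text
clock: 8.62
tool_pos: [0.495, -0.4197, 0.0882]
orientation: [0.77, 0.638, -0.0, 0.001]
force: [0.1, -0.8, -0.5]
gripper_width: 0.0357
grip_force: 25.0
```

Call:
apply_moves(
  targets=[
    {"slide":[0,0,0.004],"dr":[0,0,0],"jaw":-1},
    {"slide":[0,0,0.003],"dr":[0,0,0],"jaw":-1},
    {"slide":[0,0,0],"dr":[0,0,0],"jaw":-1},
    {"slide":[0,0,0],"dr":[0,0,0],"jaw":-1},
  ],
)

```text
clock: 9.12
tool_pos: [0.4946, -0.4192, 0.0803]
orientation: [0.77, 0.638, -0.0, 0.0]
force: [-0.5, 0.3, -0.4]
gripper_width: 0.0355
grip_force: 25.0
```

Call:
apply_moves(
  targets=[
    {"slide":[0,0,0],"dr":[0,0,0],"jaw":0.0},
    {"slide":[0,0,0],"dr":[0,0,0],"jaw":0.3},
    {"slide":[0,0,0],"dr":[0,0,0],"jaw":0.8},
    {"slide":[0,0,0],"dr":[0,0,0],"jaw":1},
    {"slide":[0,0,0],"dr":[0,0,0],"jaw":1},
    {"slide":[0,0,-0.02],"dr":[0,0,0],"jaw":1},
    {"slide":[0,0,-0.04],"dr":[0,0,0],"jaw":1},
    {"slide":[0,0,-0.05],"dr":[0,0,0],"jaw":1},
    {"slide":[0,0,-0.05],"dr":[0,0,0],"jaw":1},
    {"slide":[0,0,0],"dr":[0,0,0],"jaw":1},
    {"slide":[0,0,0],"dr":[0,0,0],"jaw":1},
  ],
)

```text
clock: 10.5
tool_pos: [0.4946, -0.419, 0.2412]
orientation: [0.77, 0.638, -0.0, 0.001]
force: [-0.8, 0.1, -1.6]
gripper_width: 0.0868
grip_force: 0.0
```

```bash
python3 - <<'E'
from h import *
p,d=r.camera("scene");cv2.imwrite("pics/s4.png",cv2.resize(p[100:340,190:510,::-1],None,fx=2,fy=2))
print(r.observe()["force"])
for t in["slim_nozzle","brush_nozzle"]:
  for q in r.tip_of(t,"scene"):print(t,q["xyz"],q["conf"])
E
```

```text
[-0.7697 -0.1664 -0.3711]
slim_nozzle [0.501, -0.4208, 0.0018] 0.91
slim_nozzle [0.457, -0.296, -0.0005] 0.64
brush_nozzle [0.5715, -0.1145, 0.0079] 0.68
```

View pics/s4.png

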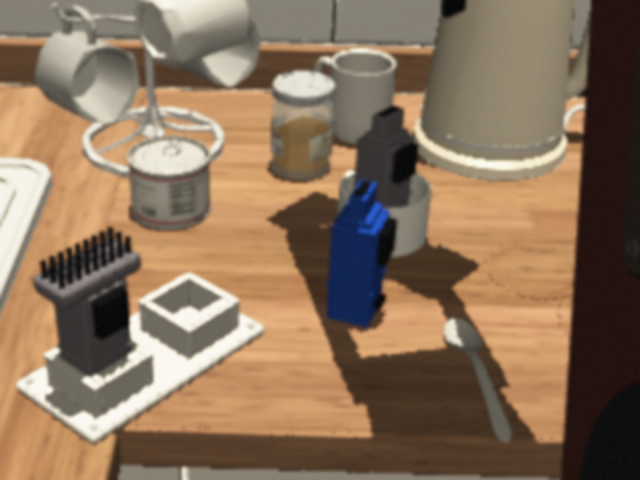

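The slim nozzle stands upright in the cup at (390,170). The brush nozzle is still clipped in the stand at (90,310), and the gripper is clear.

```bash
python3 -c "
from station import r
print(r.job_done())"
```

```text
the job is handed in; nothing more can be done
None
```

The slim nozzle was unclipped with its button held in and now stands foot first in the white drying cup; the brush nozzle is still clipped in the stand, and the job was handed in at about 10.5 s with the gripper clear.

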